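# Refit the washed spacer rings on the tablet dispenser's spindle

### The job

The tablet dispenser's two washed spacer rings are drying on the pegs of the sloped rack. Put them back on the dispenser's upright steel spindle in order of size: first the wide blue ring, all the way down onto the grey platter, then the narrow orange ring on top of it, lying flat, and let go of both. Leave the two loose cups, the small green-capped bottle beside the rack and the carton where they are.

Things in the scene. Friction and masses are not known exactly. Their poses are not given: they have to be found in the camera images.
- wide_ring: Blue plastic spacer ring: outer diameter 58 mm, through hole 20 mm (faceted: a post up to 18 mm passes), height 22 mm, about 60 g. Origin on its axis at the underside face, z along its axis. At the start it hangs on one of the rack's two pegs, underside against the board, its z along the peg (35 degrees from vertical, leaning to the rack's front).
- narrow_ring: Orange plastic spacer ring: outer diameter 42 mm, the same 20 mm hole, height 22 mm, about 35 g. Origin and axes as for the wide ring; it hangs on the rack's other peg.
- wide_center (a point): Centre of the blue ring, 11 mm above its underside on the axis, z along the axis.
- narrow_center (a point): Centre of the orange ring, 11 mm above its underside on the axis, z along the axis.
- dispenser_base: White dispenser drive base fixed to the desk, 112 x 100 mm (x, y) and 27 mm high, with a grey round platter of 76 mm diameter on top, whose face is 30 mm above the desk, and a steel spindle standing upright in its middle. Black panel on its front (-x). Origin at the centre of its underside, z up.
- seat (a point): Centre of the platter's face, at the foot of the spindle (30 mm above the desk); z up along the spindle. The spindle is 13 mm in diameter and 60 mm tall; its last 10 mm taper to 6 mm.
- spindle_tip (a point): Top end of the spindle, 60 mm above the seat.
- drying_rack: Grey drying rack fixed to the desk, 250 mm wide (y). Its board, 115 mm along the slope, slopes at 35 degrees and faces front (-x) and up; two white pegs, 12 mm thick, 32 mm long, stand at right angles to it at y = +65 and -65 mm. A lip along its lower edge stands 6 mm proud of the face. Origin at the footprint centre on the desk, z up; board top 108 mm above the desk.
- peg_left (a point): Foot of the peg at the rack's +y side, on the board's face, 75 mm above the desk. Axes are the rack's (the peg itself points along the rack's direction (-0.574, 0, 0.819)).
- peg_right (a point): Foot of the peg at the rack's -y side, likewise.
- green_cup: Green dose cup with a finger tab, 62 x 77 x 44 mm, origin under its centre; bystander, to be left alone.
- white_cup: White dose cup, 62 mm across, 40 mm high, origin under its centre; bystander, to be left alone.
- pill_bottle: Small white tablet bottle with green cap and band, 38 mm across, 56 mm high, origin under its centre; bystander, to be left alone.
- carton: White and red medicine carton lying flat, 55 x 85 x 20 mm, origin under its centre; bystander, to be left alone.
Not all that is in view belongs to the job. Of the things like the wide_ring, leave any that is pink; of the rest the smaller one is meant.

How it is judged:
By the outcome, as a careful person would: the job done as asked, in the order asked, and still so for the second after the job is handed in, with the robot touching nothing.
It also fails if it takes over 51 s, if anything falls off the work surface, if the arm or the gripper's body presses on something with over 40 N, if the wrist force passes 120 N, or if a joint passes its speed limit or range.

### The arm

A 6-joint arm with a two-finger parallel gripper is mounted at the origin on a cart in front of the work surface, level with it; the furniture and walls round the work are solid. World frame = base frame: x ahead of the robot, y to its left, z up, the work surface at z = 0. Lengths are in m, angles in rad, forces in N, time in s.
With the tool pointing down it reaches from about 0.15 to 0.775 m from the base axis. Payload 6.1 kg.
Tool frame: the origin (TCP) lies on the centre line of the jaws, within the pads' length; the fingertips stand 25 mm ahead of it and the grasp point (between the pads) lies 6 mm ahead of it; z points along the fingers, y is the line along which they close (so a half turn about z gives the same grasp; the last joint's range is limited). The gripper opens to 85 mm and grips with 20 to 120 N. Pads are 22 mm wide; open, the fingers measure 114 mm over their backs; the gripper's body (76 mm by 85 mm) begins 54 mm behind the grasp point. The pads swing forward as they close: fully open they stand 13 mm farther back than shut.
Start: joints at [-1.289, 0.126, -0.04, 1.405, 0, 1.571], TCP at [0.146, -0.504, 0.227] pointing down, gripper open.
Joint ranges: [-2.72, 2.72], [-0.95, 1.95], [-1.27, 1.35], [-1.78, 2.02], [-1.46, 1.47], [-3.14, 3.14]. Speed limits (rad/s): [2.39, 2.39, 3.01, 3.14, 3.14, 3.14].

### API

Orientations are given as a unit quaternion [w, x, y, z].
In Python, from plant import get_obs, imaging, ticket gives the robot as it stands.
- The arm moves only by the shell command python3 -m crank 'ROWS' [FORCE]. ROWS is JSON, a list of rows, each a list of 7 numbers: the closure, from -1 (fully open) to 1 (shut), then the shift along the tool's x, y, z in units of 40 mm (1.0 is 40 mm), then the turn, a rotation vector about the tool's x, y, z in units of 6 degrees (1.0 is 6 degrees). A call has 1 to 12 rows; each row shifts and turns the commanded pose from where the row before left it, along the tool's axes as they then stand; what a row does not reach is not made up. A row lasts 1/12 s, in which the tool goes at most 41.7 mm and 7.16 degrees, less where a joint would pass 70% of its speed; a pose out of reach is approached as far as the arm can. A call is refused whole if a number of a shift passes 1 or a number of a turn 1, either way. A call with a gripper value outside its range is refused whole. The fingers move at their own pace and stop on an object; FORCE is the grip in N (left out, the last holds). Time passes only in rows, so rows that do not move let the fingers close. It gives the time, the measured TCP pose, the force, the opening and the grip force at its end, in the units of the state.
- get_obs(): the state, without advancing time (a new reading comes with each control period).
- imaging.camera(name): name is "scene" or "top" or "wrist"; returns a dict with "frame" (384x512x3 uint8, red, green, blue), "camera_matrix" (3x3 intrinsics, pixels), "rvec" (rotation vector, rad) and "tvec" (3), from world to camera coordinates, as OpenCV has them. Camera axes: x right, y down, z forward; pixel columns grow to the right and rows downward; lengths in m; the calibration is good to about 2 mm. A picture is of the moment at which its call begins. There is no depth.
- ticket.finish_job(): hands the job in; it is judged then, once.
Trained networks look in the newest picture that a camera, given by its name, has taken for a name from the list of things; names that differ only in an ending like _2 or _b are one class to them, and where a whole thing is asked for, a point or a joint stands for the part that bears it (a point fixed in the world has none). Each returns a list of dicts, best first, with "conf" (0 to 1); they miss things now and then, are a little off and sometimes report something else, mostly with a low value. They report only what shows in the picture. A call takes as long as a camera call. They do not tell look-alikes from the thing itself.
- imaging.spot_in(label, camera): "at" ([x, y, z] in m, in the coordinates of the camera as it stood for that picture, good to about 4 mm: the middle of the surface that is visible of it).
The state is a dict: "time_s": time; "joints": joint angles; "qvel": joint speeds; "joint_efforts": joint torques, N m; "tcp_pos": TCP position; "eef_rot": TCP orientation; "force": force on the tool from outside, world axes, zero at the start; "wrist_torque": the same for the moment, N m; "opening": opening from 0.0 (shut) to 1.0 (fully open); "gripper_force": force on a finger pad.
Only numpy, scipy, OpenCV 4.12 (cv2) and the standard library are available. Lean on these libraries where they do the work, as an engineer would, in place of code of your own. Each camera call takes 0.05 s, during which the arm holds its last target. There are 200 camera calls.

## Working session

There is one attempt and no reset: what is moved stays moved. The work goes in short steps, Python scripts to look and compute and a shell command to move; the robot and the scene stay as the last step left them, time stands still between calls to the robot, and variables do not carry over. Pictures are saved under pics/ and viewed, at most 10 in all, crops included, and the job is handed in when it is done.

```bash
mkdir -p pics; ls; cat > h.py <<'E'
import numpy as np, cv2, json
from scipy.spatial.transform import Rotation as R
from plant import get_obs, imaging, ticket
def cam(n):
    c=imaging.camera(n); c['R']=cv2.Rodrigues(np.array(c['rvec'],float))[0]; c['t']=np.array(c['tvec'],float).ravel(); c['K']=np.array(c['camera_matrix']); return c
def save(c,f): cv2.imwrite('pics/'+f,c['frame'][:,:,::-1])
def w(c,p): return c['R'].T@(np.array(p)-c['t'])
def px(c,P): 
    q=c['K']@(c['R']@np.array(P)+c['t']); return (q[:2]/q[2]).round(1)
def spot(c,n,label):
    return [(round(d['conf'],2),w(c,d['at']).round(4).tolist(),px(c,w(c,d['at'])).tolist()) for d in imaging.spot_in(label,n)]
def ray(c,uv,z=None):
    o=-c['R'].T@c['t']; d=c['R'].T@np.linalg.inv(c['K'])@np.array([*uv,1.]); d/=np.linalg.norm(d)
    return (o,d) if z is None else o+d*(z-o[2])/d[2]
E
python3 - <<'E'
from h import *
for n in ['scene','top']:
    c=cam(n); save(c,n+'0.png'); print(n,'campos',-c['R'].T@c['t'])
    for l in ['wide_ring','narrow_ring','dispenser_base','spindle_tip','drying_rack','green_cup','white_cup','pill_bottle','carton']:
        print(l,spot(c,n,l))
print(get_obs())
E
```

```text
pics
scene campos [0.13529857 0.48433639 0.82028222]
wide_ring [(0.92, [0.3256, -0.2813, 0.0321], [354.0, 211.5]), (0.81, [0.5053, -0.219, 0.0907], [277.0, 181.4]), (0.81, [0.5829, -0.0883, 0.0207], [219.9, 223.0])]
narrow_ring [(0.58, [0.4718, -0.3415, 0.0901], [312.8, 158.4])]
dispenser_base [(0.81, [0.4974, 0.0536, 0.0273], [214.3, 279.6])]
spindle_tip [(0.96, [0.4994, 0.0563, 0.0303], [212.7, 279.2]), (0.2, [0.4724, -0.3456, 0.0893], [313.3, 157.6])]
drying_rack [(0.57, [0.5077, -0.2794, 0.0676], [287.8, 173.9])]
green_cup [(0.71, [0.4171, -0.0691, 0.0235], [276.6, 257.4])]
white_cup [(0.56, [0.7058, 0.0366, 0.0256], [144.5, 234.6])]
pill_bottle [(0.88, [0.3427, -0.4258, 0.0402], [370.3, 172.6])]
carton [(0.64, [0.6815, -0.0689, 0.0164], [182.1, 213.1])]
top campos [ 0.30837881 -0.18481663  1.08230823]
wide_ring [(0.97, [0.3274, -0.2875, 0.0293], [307.3, 273.3]), (0.91, [0.5153, -0.2262, 0.0907], [279.7, 190.9]), (0.88, [0.5783, -0.0931, 0.026], [224.4, 172.7])]
narrow_ring [(0.6, [0.4725, -0.3546, 0.0921], [336.5, 207.6])]
dispenser_base [(0.77, [0.5006, 0.0386, 0.0303], [170.6,
[... 551 characters left out ...]
ts': array([-1.28898492e+00,  1.25785418e-01, -3.95698698e-02,  1.40541733e+00,
       -2.63303098e-05,  1.57078586e+00]), 'qvel': array([ 6.56660283e-04,  2.19603399e-03, -7.06287975e-05,  1.54897437e-03,
       -7.02033454e-04, -1.79158908e-03]), 'joint_efforts': array([-1.93470500e-03, -4.35718560e+01,  3.53093326e+01,  1.27175474e-03,
       -1.06993882e-04, -1.26555500e-05]), 'tcp_pos': array([ 0.14598962, -0.50428151,  0.22721599]), 'eef_rot': array([ 1.35857555e-05,  9.90088470e-01,  1.40445080e-01, -1.13699198e-05]), 'force': array([ 0.06368287,  0.08765693, -0.35325912]), 'wrist_torque': array([0.04839314, 0.04346894, 0.03498072]), 'gripper_force': 0.0, 'opening': 1.000333204857154}
```

View pics/scene0.png

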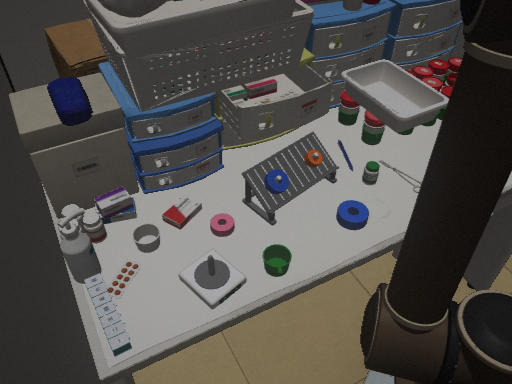

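View pics/top0.png

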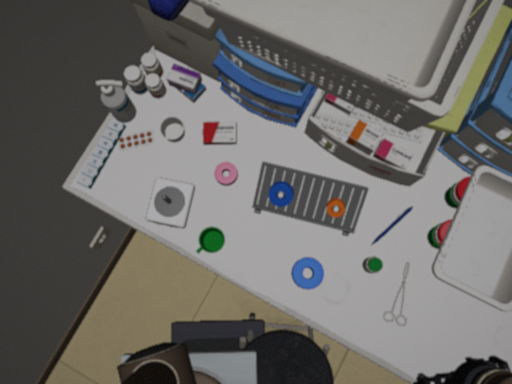

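Scene: the wanted blue ring on the rack is at (277,181) and orange at (314,158). A larger blue decoy lies on the desk at (353,214), a pink one at (222,224), and the dispenser at (212,277). The top view agrees: blue (280,194), orange (336,208), platter (170,202).

```bash
cat >> h.py <<'E'
from scipy.optimize import least_squares
def ringpts(c0,ax,r,h):
    ax=np.array(ax)/np.linalg.norm(ax); u=np.cross(ax,[0,1,0.1]); u/=np.linalg.norm(u); v=np.cross(ax,u)
    a=np.linspace(0,2*np.pi,60,endpoint=False)[:,None]
    k=r*(np.cos(a)*u+np.sin(a)*v)
    return np.vstack([np.array(c0)+k+ax*h/2,np.array(c0)+k-ax*h/2])
def proj(c,P):
    q=(np.array(P)@c['R'].T+c['t'])@c['K'].T; return q[:,:2]/q[:,2:]
def mask(c,uv,kind,near=25):
    hsv=cv2.cvtColor(c['frame'],cv2.COLOR_RGB2HSV); H,S,V=[hsv[...,i].astype(int) for i in range(3)]
    m={'blue':(H>100)&(H<130)&(S>120)&(V>40),'orange':(H>3)&(H<20)&(S>130)&(V>60)}[kind].astype(np.uint8)
    n,l,s,ce=cv2.connectedComponentsWithStats(m)
    j=min((i for i in range(1,n) if s[i,4]>25),key=lambda i:np.hypot(*(ce[i]-uv))-0.02*s[i,4]); return l==j
def stats(pts):
    p=pts; hull=cv2.convexHull(p.astype(np.float32))[:,0]; M=cv2.moments(hull)
    mn,mx=hull.min(0),hull.max(0)
    return np.array([M['m10']/M['m00'],M['m01']/M['m00'],mn[0],mx[0],mn[1],mx[1]])
def mstats(m):
    y,x=np.nonzero(m); s=stats(np.c_[x,y]); s[2]-=.5;s[3]+=.5;s[4]-=.5;s[5]+=.5; return s
def fit(views,ax,r,h,x0):
    ms=[mstats(m) for c,m in views]; wt=np.array([2,2,.5,.5,.5,.5])
    f=lambda x:np.concatenate([(stats(proj(c,ringpts(x,ax,r,h)))-s)*wt for (c,_),s in zip(views,ms)])
    s=least_squares(f,x0,diff_step=1e-3,x_scale=.01); return s.x,s.fun.reshape(len(views),-1).round(1)
def rackaxes(yaw):
    X=np.array([np.cos(yaw),np.sin(yaw),0]);Y=np.array([-np.sin(yaw),np.cos(yaw),0]); return X,Y,-.574*X+[0,0,.819]
def plan(pos,Rt,n=None,src=None):
    o=get_obs(); q=o['eef_rot']; R0=R.from_quat([q[1],q[2],q[3],q[0]]); p0=o['tcp_pos']
    if src: p0,R0=src
    A=np.eye(4);A[:3,:3]=(R0.inv()*Rt).as_matrix();A[:3,3]=R0.inv().apply(np.array(pos)-p0)
    rv=R.from_matrix(A[:3,:3]).as_rotvec(); 
    k=max(np.abs(A[:3,3]).max()/.038,np.linalg.norm(rv)/np.radians(5.9)); n=n or int(np.ceil(k))
    th=rv; from scipy.linalg import logm,expm
    B=expm(np.real(logm(A))/n)
    print('rows',n,'x',(B[:3,3]/.04).round(3).tolist(),(R.from_matrix(B[:3,:3]).as_rotvec()/np.radians(6)).round(3).tolist(),'| total mm',(A[:3,3]*1000).round(1),'deg',np.degrees(rv).round(1))
def toolR(z,x):
    z=np.array(z,float)/np.linalg.norm(z); x=np.array(x,float); x=x-z*(x@z); x/=np.linalg.norm(x)
    return R.from_matrix(np.c_[x,np.cross(z,x),z])
E
python3 - <<'E'
from h import *
S=cam('scene');T=cam('top')
yaw=-0.305
for it in range(3):
    X,Y,ax=rackaxes(yaw)
    out=[]
    for k,r,us,ut,x0 in [('blue',.029,(277,181),(280,194),(.51,-.222,.09)),('orange',.021,(314,158),(336,208),(.472,-.35,.09))]:
        v=[(S,mask(S,us,k)),(T,mask(T,ut,k))]
        x,res=fit(v,ax,r,.022,x0); out.append(x); print(k,x.round(4),[m.sum() for _,m in v],'\n',res)
    d=out[0]-out[1]; yaw=np.arctan2(-d[0],d[1]); print('yaw',yaw,np.linalg.norm(d))
for c,uv in ((S,(212,277)),(T,(170,202))):
    print('K',c['K'][0,0],'plat',ray(c,uv,.03).round(4))
E
```

```text
blue [ 0.5107 -0.2282  0.0842] [np.int64(374), np.int64(446)] 
 [[ 0.5  0.2  0.2  0.6 -0.6  0.9]
 [-0.2 -0.6 -0.  -0.  -0.3  0.1]]
orange [ 0.4757 -0.3539  0.0808] [np.int64(192), np.int64(236)] 
 [[ 0.7  0.2 -0.3  0.6 -0.4  0.4]
 [-0.2 -0.6 -0.3  0.  -0.3 -0.1]]
yaw -0.2718317506615031 0.1305362246452491
blue [ 0.5107 -0.2282  0.0842] [np.int64(374), np.int64(446)] 
 [[ 0.5  0.2  0.2  0.6 -0.6  0.9]
 [-0.2 -0.6  0.  -0.1 -0.3  0.1]]
orange [ 0.4757 -0.3539  0.0808] [np.int64(192), np.int64(236)] 
 [[ 0.7  0.2 -0.3  0.6 -0.4  0.4]
 [-0.2 -0.6 -0.2  0.1 -0.3 -0.1]]
yaw -0.27191642725272896 0.13051024004572512
blue [ 0.5107 -0.2282  0.0842] [np.int64(374), np.int64(446)] 
 [[ 0.5  0.2  0.2  0.6 -0.6  0.9]
 [-0.2 -0.6  0.  -0.1 -0.3  0.1]]
orange [ 0.4757 -0.3539  0.0808] [np.int64(192), np.int64(236)] 
 [[ 0.7  0.2 -0.3  0.6 -0.4  0.4]
 [-0.2 -0.6 -0.2  0.1 -0.3 -0.1]]
yaw -0.27191715524911975 0.13051020817808615
K 454.1785900704048 plat [0.504  0.0524 0.03  ]
K 438.3269173647933 plat [0.5068 0.0402 0.03  ]
```

```bash
python3 - <<'E'
from h import *
X,Y,ax=rackaxes(-0.272)
plan(np.array([.5107,-.2282,.0842])+.13*ax,toolR(-ax,X),14)
E
```

```text
rows 14 x [0.515, -0.525, 0.203] [-0.115, 0.406, 0.366] | total mm [ 363.6 -203.    36.5] deg [-9.7 34.1 30.7]
```

```bash
python3 -m crank '[[-1,0.515,-0.525,0.2,-0.115,0.406,0.366],[-1,0.515,-0.525,0.2,-0.115,0.406,0.366],[-1,0.515,-0.525,0.2,-0.115,0.406,0.366],[-1,0.515,-0.525,0.2,-0.115,0.406,0.366],[-1,0.515,-0.525,0.2,-0.115,0.406,0.366],[-1,0.515,-0.525,0.2,-0.115,0.406,0.366],[-1,0.515,-0.525,0.2,-0.115,0.406,0.366],[-1,0.515,-0.525,0.2,-0.115,0.406,0.366],[-1,0.515,-0.525,0.2,-0.115,0.406,0.366],[-1,0.515,-0.525,0.2,-0.115,0.406,0.366],[-1,0.515,-0.525,0.2,-0.115,0.406,0.366],[-1,0.515,-0.525,0.2,-0.115,0.406,0.366]]' 40
python3 -m crank '[[-1,0.515,-0.525,0.2,-0.115,0.406,0.366],[-1,0.515,-0.525,0.2,-0.115,0.406,0.366],[-1,0,0,0,0,0,0],[-1,0,0,0,0,0,0]]'
python3 - <<'E'
from h import *
X,Y,ax=rackaxes(-0.272); C=np.array([.5107,-.2282,.0842])
W=cam('wrist'); save(W,'w1.png'); print(px(W,C),px(W,[.4757,-.3539,.0808]),W['K'][0,0])
print(spot(W,'wrist','wide_ring'),spot(W,'wrist','narrow_ring'))
plan(C+.13*ax,toolR(-ax,X),3)
try:
  for k,r,c in (('blue',.029,C),('orange',.021,np.array([.4757,-.3539,.0808]))):
    m=mask(W,px(W,c),k); print(k,m.sum(),fit([(W,m)],ax,r,.022,c),stats(proj(W,ringpts(c,ax,r,.022))),mstats(m))
except Exception as e: print(e)
E
```

```text
time_s: 2.1
tcp_pos: [0.3876, -0.239, 0.1856]
eef_rot: [0.035, 0.961, -0.092, 0.259]
force: [0.4, -0.4, -0.5]
opening: 1.005
gripper_force: 0.0
time_s: 2.43
tcp_pos: [0.4388, -0.2064, 0.1924]
eef_rot: [0.04, 0.945, -0.127, 0.298]
force: [0.5, -0.2, -0.3]
opening: 0.999
gripper_force: 0.0
[256.8 180.1] [386.7 181.8] 290.77281319045613
[(0.89, [0.5767, -0.0929, 0.0203], [136.3, 175.7]), (0.76, [0.505, -0.2294, 0.089], [259.5, 183.5]), (0.73, [0.3511, -0.2687, 0.0272], [334.9, 328.5])] [(0.81, [0.4751, -0.3491, 0.089], [386.0, 180.9]), (0.44, [0.5022, -0.2224, 0.0919], [253.4, 187.1])]
rows 3 x [-0.004, -0.007, 0.016] [0.001, 0.004, -0.003] | total mm [-0.5 -0.8  1.9] deg [ 0.   0.1 -0.1]
blue 2515 (array([ 0.51187695, -0.22753965,  0.0750976 ]), array([[ 0. ,  0.1, -0. , -0.2, -0.2, -0. ]])) [256.83116256 180.56618955 226.57556152 287.14730835 149.17550659
 211.3555603 ] [255.79369787 182.55242508 226.5        285.5        152.5
 212.5       ]
orange 1402 (array([ 0.47614309, -0.35714348,  0.07157268]), array([[-0. ,  0.1, -0. ,  0. , -0.1, -0.1]])) [387.71724167 181.88314369 361.83599854 413.61331177 158.94436646
 205.20581055] [386.51645338 183.5641885  361.5        411.5        161.5
 206.5       ]
```

View pics/w1.png

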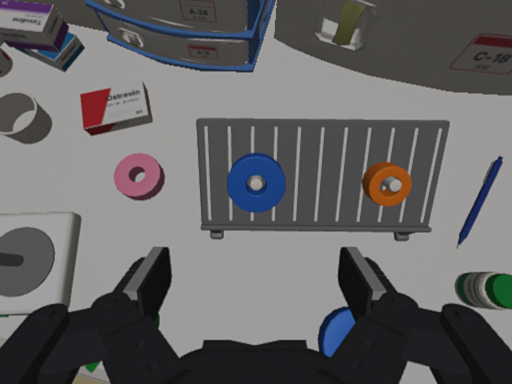

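The wrist view shows the rack square to the gripper, with blue at (256,182) and orange at (387,183), within 2 px (2 mm) of prediction. Next, a joint fit over the three cameras.

```bash
python3 - <<'E'
from h import *
X,Y,ax=rackaxes(-0.272)
cs=[cam(n) for n in ('scene','top','wrist')]
o=[]
for k,r,c in (('blue',.029,[.5107,-.2282,.0842]),('orange',.021,[.4757,-.3539,.0808])):
    x,res=fit([(C,mask(C,px(C,c),k)) for C in cs],ax,r,.022,c); o.append(x); print(k,x.round(4),res.tolist())
d=o[0]-o[1]; print('yaw',np.arctan2(-d[0],d[1]),np.linalg.norm(d))
C=o[0]; Rt=toolR(-ax,X); 
plan(C+.10*ax,Rt,1)
plan(C+.019*ax,Rt,3)
W=cs[2]; print([ (px(W,C+ .021*ax-.011*ax))])
E
```

```text
blue [ 0.5094 -0.227   0.0841] [[1.0, 1.1, 0.3, 0.7, -0.3, 0.6], [-1.4, 0.7, -0.2, -0.3, 0.0, 0.4], [0.3, -1.0, -0.2, 0.6, -0.9, 0.2]]
orange [ 0.4766 -0.3594  0.066 ] [[-3.3, -2.7, -1.7, 0.6, -2.8, 1.9], [2.4, 0.6, 0.5, 0.7, 0.1, 0.2], [-0.7, 1.7, -0.2, -0.2, 0.5, 0.1]]
yaw -0.24246138254344848 0.13762815335622672
rows 1 x [-0.052, -0.056, 0.776] [0.009, 0.007, -0.021] | total mm [-2.1 -2.2 31.1] deg [ 0.1  0.  -0.1]
rows 3 x [-0.017, -0.019, 0.934] [0.003, 0.002, -0.007] | total mm [ -2.   -2.3 112.1] deg [ 0.1  0.  -0.1]
[array([252.4, 184.5])]
```

```bash
python3 -m crank '[[-1,-0.05,-0.04,0.5,0,0,0],[-1,0,0,0.6,0,0,0],[-1,0,0,0.6,0,0,0],[-1,0,0,0.4,0,0,0],[-1,0,0,0.4,0,0,0],[-1,0,0,0.25,0,0,0],[-1,0,0,0,0,0,0]]'
python3 - <<'E'
from h import *
X,Y,ax=rackaxes(-0.272); C=np.array([.5094,-.227,.0841]); Rt=toolR(-ax,X)
plan(C+.020*ax,Rt,1)
W=cam('wrist'); save(W,'w2.png')
E
```

```text
time_s: 3.32
tcp_pos: [0.4973, -0.2238, 0.0987]
eef_rot: [0.04, 0.945, -0.13, 0.296]
force: [-0.6, 0.3, -0.8]
opening: 1.008
gripper_force: 0.0
rows 1 x [0.046, -0.004, -0.022] [-0.001, 0.041, -0.02] | total mm [ 1.9 -0.1 -0.9] deg [-0.   0.2 -0.1]
```

View pics/w2.png

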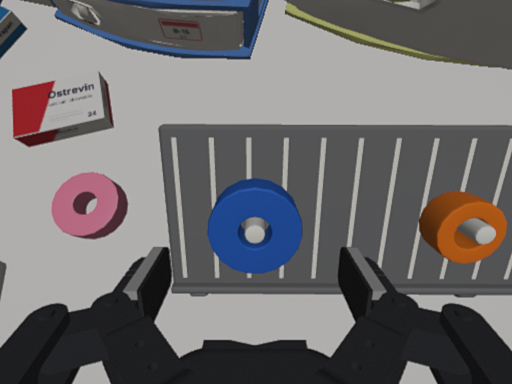

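```bash
python3 - <<'E'
from h import *
W=cam('wrist'); o=get_obs(); q=o['eef_rot']; Q=R.from_quat([q[1],q[2],q[3],q[0]]); p=o['tcp_pos']
for v in ([0,0,0],[0,0,.012],[0,0,.025],[.011,.0425,.012],[-.011,.0425,.012],[.011,-.0425,.012],[-.011,-.0425,.012],[.011,-.0425,-.01]): print(v,px(W,p+Q.apply(v)))
X,Y,ax=rackaxes(-0.272); C=np.array([.5094,-.227,.0841]); m=mask(W,(255,227),'blue')
x,res=fit([(W,m)],ax,.029,.022,C); print(x,res,'in tool',Q.inv().apply(x-p),Q.inv().apply(C-p), 'campos',Q.inv().apply(-W['R'].T@W['t']-p))
print(mstats(m),stats(proj(W,ringpts(C,ax,.029,.022))),mstats(m)-stats(proj(W,ringpts(C,ax,.029,.022))))
E
```

```text
[0, 0, 0] [255.  242.3]
[0, 0, 0.012] [254.9 232.7]
[0, 0, 0.025] [254.9 223.7]
[0.011, 0.0425, 0.012] [327.4 215.8]
[-0.011, 0.0425, 0.012] [324.5 249.1]
[0.011, -0.0425, 0.012] [182.5 215.7]
[-0.011, -0.0425, 0.012] [185.3 249. ]
[0.011, -0.0425, -0.01] [172.5 232.4]
[ 0.51098833 -0.22728619  0.07623447] [[-0.   0.   0.1  0.  -0.1 -0. ]] in tool [-0.00274863 -0.00021645  0.02813835] [ 4.36746897e-04 -7.00178449e-05  2.07692743e-02] campos [ 0.07764953 -0.00026522 -0.14569855]
[254.57751039 226.58678844 207.5        301.5        178.5
 273.5       ] [254.81408974 227.01799727 205.68539429 303.96047974 176.57917786
 275.8604126 ] [-0.23657935 -0.43120883  1.81460571 -2.46047974  1.92082214 -2.3604126 ]
```

```bash
python3 -m crank '[[-1,0,0,0.05,0,0,0],[0.2,0,0,0,0,0,0],[0.6,0,0,0,0,0,0],[1,0,0,0,0,0,0],[1,0,0,0,0,0,0],[1,0,0,0,0,0,0],[1,0,0,0,0,0,0],[1,0,0,0,0,0,0],[1,0,0,0,0,0,0]]' 40
```

```text
time_s: 4.17
tcp_pos: [0.4992, -0.2234, 0.0997]
eef_rot: [0.041, 0.945, -0.129, 0.298]
force: [0.3, -0.1, 1.0]
opening: -0.0
gripper_force: 0.0
```

```bash
python3 - <<'E'
from h import *
W=cam('wrist'); save(W,'w3.png'); o=get_obs(); print(o['opening']*85,o['tcp_pos'],o['force'],o['wrist_torque'])
E
```

```text
0.1318067469357786 [ 0.49926246 -0.22341386  0.09968837] [ 0.20086677  0.29401021 -0.67134642] [ 0.14950135  0.52332609 -0.03175572]
```

View pics/w3.png

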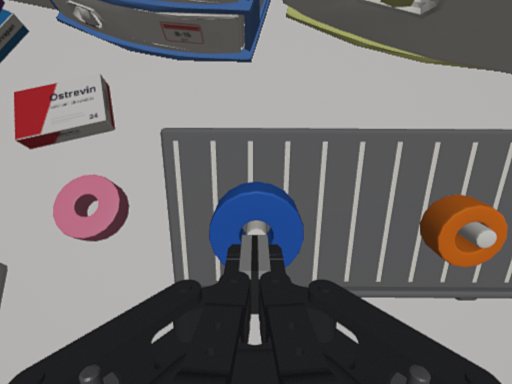

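The fingers shut fully without touching the ring at (256,228), so the tips end short of the peg tip. I'll check from the scene camera.

```bash
python3 - <<'E'
from h import *
S=cam('scene');T=cam('top'); o=get_obs(); q=o['eef_rot']; Q=R.from_quat([q[1],q[2],q[3],q[0]]); p=o['tcp_pos']
ims=[]
for c,uv in ((S,(277,181)),(T,(280,194))):
    x0,y0=uv[0]-48,uv[1]-60; k=cv2.resize(c['frame'][y0:y0+96,x0:x0+96],None,fx=4,fy=4,interpolation=cv2.INTER_CUBIC)
    for z,col in ((-.02,(255,255,0)),(0,(255,0,0)),(.025,(0,255,0))):
        u=(px(c,p+Q.apply([0,0,z]))-[x0,y0]+.5)*4; cv2.circle(k,tuple(int(a) for a in u),3,col,-1)
    ims.append(k)
cv2.imwrite('pics/chk.png',np.hstack(ims)[:,:,::-1])
E
```

```text
(no output)
```

View pics/chk.png

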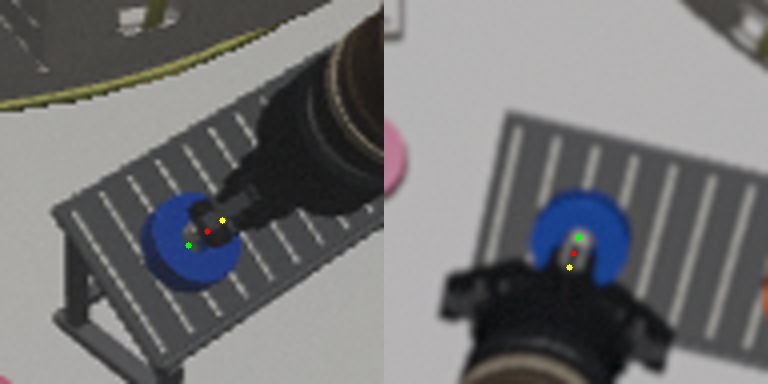

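```bash
python3 -m crank '[[-1,0,0,0,0,0,0],[-1,0,0,0,0,0,0],[-1,0,0,0,0,0,0],[-1,0,0,0,0,0,0],[-1,0,0,0,0,0,0],[-1,0,0,0.2,0,0,0],[-1,0,0,0.15,0,0,0],[-1,0,0,0,0,0,0]]'
python3 -m crank '[[0.2,0,0,0,0,0,0],[0.2,0,0,0,0,0,0],[0.2,0,0,0,0,0,0],[0.2,0,0,0,0,0,0],[0.2,0,0,0,0,0,0]]' 30
python3 - <<'E'
from h import *
W=cam('wrist'); save(W,'w4.png')
E
```

```text
time_s: 4.98
tcp_pos: [0.5069, -0.2254, 0.0866]
eef_rot: [0.04, 0.945, -0.129, 0.297]
force: [1.0, -0.1, -1.0]
opening: 1.002
gripper_force: 0.0
time_s: 5.4
tcp_pos: [0.5071, -0.2257, 0.0885]
eef_rot: [0.041, 0.945, -0.129, 0.298]
force: [0.0, 0.1, -0.1]
opening: 0.398
gripper_force: 0.0
```

View pics/w4.png

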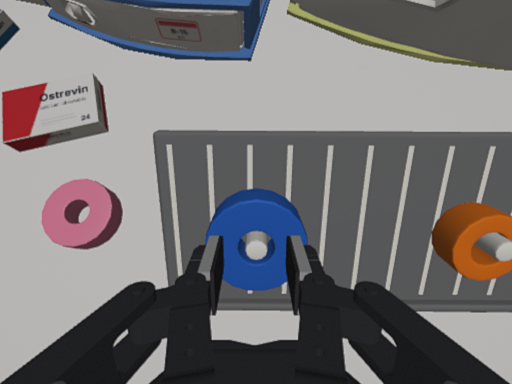

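Still no contact at 34 mm opening. By the pad spacing in the picture (223 to 287) against the ring diameter (207 to 307), the tips sit about 15 mm short of the ring's top face. I'll advance further while open.

```bash
python3 -m crank '[[-1,0,0,0,0,0,0],[-1,0,0,0,0,0,0],[-1,0,0,0,0,0,0],[-1,0,0,0.2,0,0,0],[-1,0,0,0.2,0,0,0],[-1,0,0,0.15,0,0,0],[-1,0,0,0,0,0,0]]'
python3 -m crank '[[0.3,0,0,0,0,0,0],[0.3,0,0,0,0,0,0],[0.3,0,0,0,0,0,0],[0.3,0,0,0,0,0,0],[0.3,0,0,0,0,0,0]]' 30
python3 - <<'E'
from h import *
W=cam('wrist'); save(W,'w5.png'); print(mstats(mask(W,(255,240),'blue')))
E
```

```text
time_s: 6.03
tcp_pos: [0.519, -0.2287, 0.0682]
eef_rot: [0.04, 0.945, -0.129, 0.297]
force: [-0.2, -0.4, -0.4]
opening: 1.001
gripper_force: 0.0
time_s: 6.45
tcp_pos: [0.5189, -0.2289, 0.0704]
eef_rot: [0.041, 0.945, -0.129, 0.298]
force: [-4.7, 1.5, 3.2]
opening: 0.672
gripper_force: 31.3
[254.44073067 259.27518907 195.5        313.5        199.5
 316.5       ]
```

```bash
python3 -m crank '[[-0.5,0,0,0,0,0,0],[-0.5,0,0,0.12,0,0,0],[-0.5,0,0,0,0,0,0],[0.4,0,0,0,0,0,0],[0.4,0,0,0,0,0,0],[0.4,0,0,0,0,0,0],[0.4,0,0,0,0,0,0]]' 50
python3 -m crank '[[0.4,0,0,-0.1,0,0,0],[0.4,0,0,-0.2,0,0,0],[0.4,0,0,-0.3,0,0,0],[0.4,0,0,-0.5,0,0,0],[0.4,0,0,-0.6,0,0,0],[0.4,0,0,-0.6,0,0,0],[0.4,0,0,0,0,0,0]]'
python3 - <<'E'
from h import *
W=cam('wrist'); save(W,'w6.png'); s=mstats(mask(W,(255,260),'blue')); print(s)
o=get_obs(); q=o['eef_rot']; Q=R.from_quat([q[1],q[2],q[3],q[0]]); p=o['tcp_pos']
x,res=fit([(W,mask(W,(255,260),'blue'))],-Q.as_matrix()[:,2],.029,.022,p-.02*Q.as_matrix()[:,2]); print('ring in tool',Q.inv().apply(x-p),res)
for n,uv in (('scene',0),('top',0)):
  c=cam(n); save(c,n+'1.png'); m=mask(c,px(c,x),'blue'); print(n,px(c,x),mstats(m),m.sum(),stats(proj(c,ringpts(x,-Q.as_matrix()[:,2],.029,.022))))
E
```

```text
time_s: 7.08
tcp_pos: [0.5216, -0.2297, 0.0663]
eef_rot: [0.041, 0.945, -0.129, 0.298]
force: [-5.8, 0.7, 3.9]
opening: 0.671
gripper_force: 51.5
time_s: 7.67
tcp_pos: [0.4708, -0.2159, 0.1462]
eef_rot: [0.041, 0.944, -0.129, 0.3]
force: [1.3, -0.7, -0.6]
opening: 0.667
gripper_force: 54.5
[254.29035487 264.09976303 193.5        315.5        203.5
 322.5       ]
ring in tool [-0.00286815 -0.00039139 -0.0161676 ] [[ 0.   0.   0.3 -0.5 -0.5  0.4]]
scene [294.3 168.7] [299.55185185 173.75185185 290.5        307.5        167.5
 178.5       ] 92 [294.31449806 168.72471685 280.42889404 308.19760132 154.72067261
 182.63406372]
top [275.2 210. ] [275.97711443 208.34925373 260.5        289.5        195.5
 220.5       ] 490 [275.20809319 209.99324986 261.03396606 289.17303467 195.48454285
 224.42332458]
```

```bash
python3 - <<'E'
from h import *
plan([.43,.045,.16],toolR([0,0,-1],[1,0,0]),9)
E
```

```text
rows 9 x [-0.192, -0.699, -0.133] [0.088, -0.645, -0.28] | total mm [ -79.1 -240.   -77.8] deg [  4.7 -34.8 -15.1]
```

```bash
python3 -m crank '[[0.4,-0.19,-0.7,-0.13,0.09,-0.645,-0.28],[0.4,-0.19,-0.7,-0.13,0.09,-0.645,-0.28],[0.4,-0.19,-0.7,-0.13,0.09,-0.645,-0.28],[0.4,-0.19,-0.7,-0.13,0.09,-0.645,-0.28],[0.4,-0.19,-0.7,-0.13,0.09,-0.645,-0.28],[0.4,-0.19,-0.7,-0.13,0.09,-0.645,-0.28],[0.4,-0.19,-0.7,-0.13,0.09,-0.645,-0.28],[0.4,-0.19,-0.7,-0.13,0.09,-0.645,-0.28],[0.4,-0.19,-0.7,-0.13,0.09,-0.645,-0.28],[0.4,0,0,0,0,0,0],[0.4,0,0,0,0,0,0]]'
python3 - <<'E'
from h import *
W=cam('wrist'); save(W,'w7.png'); print(px(W,[.505,.045,.03]),px(W,[.505,.045,.09]),spot(W,'wrist','spindle_tip'))
plan([.43,.045,.16],toolR([0,0,-1],[1,0,0]),1)
E
```

```text
time_s: 8.73
tcp_pos: [0.4302, 0.02, 0.1584]
eef_rot: [-0.01, 1.0, 0.017, -0.001]
force: [0.5, -1.2, -1.2]
opening: 0.666
gripper_force: 54.5
[232.9  99.9] [225.3 101.1] [(0.95, [0.5153, 0.0434, 0.0247], [235.4, 88.0])]
rows 1 x [0.036, -0.648, -0.02] [-0.182, 0.013, 0.305] | total mm [  1.5 -25.9  -0.8] deg [-1.1  0.1  1.8]
```

View pics/w7.png

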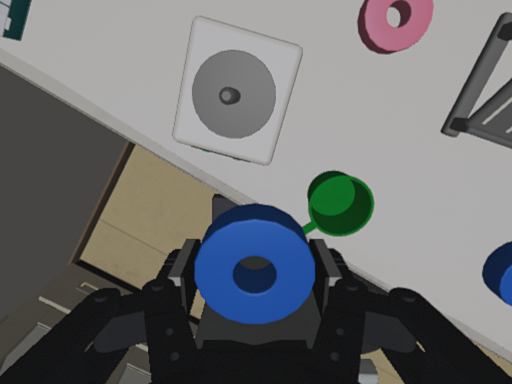

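Wrist view: platter centre is near (234,94), spindle tip near (226,96), and the blue ring is gripped square at (255,265). Next I'll measure the spindle.

```bash
cat > sp.py <<'E'
from h import *
def plat(c,P0):
    u0=px(c,P0); g=cv2.cvtColor(c['frame'],cv2.COLOR_RGB2HSV); V=g[...,2].astype(int); S=g[...,1]
    yy,xx=np.mgrid[:384,:512]; near=np.hypot(xx-u0[0],yy-u0[1])<c['K'][0,0]*.058/ (c['R']@np.array(P0)+c['t'])[2]
    # threshold by Otsu inside the region
    vals=V[near].astype(np.uint8); t,_=cv2.threshold(vals,0,255,cv2.THRESH_OTSU)
    m=(near&(V<=t)).astype(np.uint8); n,l,s,ce=cv2.connectedComponentsWithStats(m)
    j=1+np.argmax(s[1:,4]); cn=max(cv2.findContours((l==j).astype(np.uint8),0,1)[0],key=cv2.contourArea)
    e=cv2.fitEllipse(cv2.convexHull(cn)); return e
def circ(c,P0,r=.038):
    e=plat(c,P0)
    a=np.linspace(0,2*np.pi,60)[:,None]
    f=lambda x: np.array(cv2.fitEllipse(proj(c,np.c_[x[0]+r*np.cos(a),x[1]+r*np.sin(a),.03+0*a]).astype(np.float32))[0])-e[0]
    s=least_squares(f,P0[:2],diff_step=1e-3); return s.x,e
E
python3 - <<'E'
from sp import *
W=cam('wrist')
for n in ('scene','top','wrist'):
    c=cam(n)
    x,e=circ(c,[.505,.045,.03] if n!='wrist' else [.508,.045,.03]); print(n,x.round(4),e)
    if n=='wrist':
        print('pred tip',px(c,[*x,.09]))
        y,xx=[int(v) for v in px(c,[*x,.09])[::-1]]
        print(cv2.cvtColor(c['frame'],cv2.COLOR_RGB2GRAY)[y-10:y+12:1,xx-14:xx+18:2])
o=get_obs(); q=o['eef_rot']; Q=R.from_quat([q[1],q[2],q[3],q[0]]); p=o['tcp_pos']
m=mask(W,(255,265),'blue')
for ax in (-Q.as_matrix()[:,2],):
  x,res=fit([(W,m)],ax,.029,.022,p-.02*Q.as_matrix()[:,2]); print('ring in tool',Q.inv().apply(x-p),x,p,res.tolist())
E
```

```text
scene [0.5121 0.0432] ((211.3726043701172, 272.7103271484375), (33.63194274902344, 35.246742248535156), 81.68260192871094)
top [0.4957 0.0584] ((162.48800659179688, 206.76502990722656), (32.050865173339844, 47.71408462524414), 145.99354553222656)
wrist [0.5086 0.0446] ((232.03012084960938, 92.9239501953125), (83.55670928955078, 88.35912322998047), 169.4561004638672)
pred tip [224.   94.4]
[[116 116 116 116 118 119 120 121 121 121 122 122 122 122 122 123]
 [116 116 117 117 119 120 115 108 106 110 123 122 122 122 122 123]
 [115 116 117 117 119 119  90  73  64  76 107 119 123 122 122 123]
 [116 116 117 118 119  98  65  67  65  61  62  95 116 124 123 124]
 [116 116 116 119 115  64  67  72  72  66  60  57  88 120 123 122]
 [115 117 117 118 106  64  77  82  75  71  65  55  57  96 124 123]
 [115 116 117 119  87  71  96 101  92  74  67  59  52  62 124 122]
 [115 116 117 118  69  79 113 115 113  78  70  62  54  51 116 123]
 [115 116 117 115  60  89 115 116 116  91  71  64  54  51  89 124]
 [115 116 116 113  60  99 116 115 114 105  71  62  54  50  69 123]
 [115 116 117 115  60 102 115 114 115 
[... 223 characters left out ...]
4 124]
 [115 116 117 118  92  61  98 107 101  67  63  53  50  46  94 123]
 [115 116 116 117 110  55  67  82  72  64  58  52  47  49 114 123]
 [115 115 116 117 115  60  58  65  63  61  55  49  47  73 123 121]
 [114 116 116 117 119  90  56  58  58  54  50  48  65 107 123 121]
 [115 115 115 117 117 117  82  54  54  53  66  77 101 122 122 121]
 [115 116 116 116 117 118 114  86  87  87 101 114 122 122 121 121]
 [115 115 115 116 117 117 120 120 122 122 121 122 122 120 121 120]
 [114 115 115 116 117 117 118 121 120 120 120 120 120 121 120 120]]
ring in tool [-0.00261924 -0.0009151  -0.0132864 ] [0.42647499 0.0192974  0.17312785] [0.42911878 0.01872169 0.15982727] [[0.0, -0.0, 0.2, -0.3, -0.2, 0.4]]
```

```bash
python3 - <<'E'
from h import *
plan([.509,.044,.11],toolR([0,0,-1],[1,0,0]),4)
E
```

```text
rows 4 x [0.502, -0.144, 0.313] [-0.046, -0.0, 0.074] | total mm [ 80.6 -21.8  50.3] deg [-1.1 -0.   1.8]
```

```bash
python3 -m crank '[[0.4,0.5,-0.15,0.3,-0.05,0,0.075],[0.4,0.5,-0.15,0.3,-0.05,0,0.075],[0.4,0.5,-0.15,0.3,-0.05,0,0.075],[0.4,0.5,-0.14,0.3,-0.05,0,0.075],[0.4,0,0,0,0,0,0],[0.4,0,0,0,0,0,0],[0.4,0,0,0,0,0,0]]'
cat > m.py <<'E'
from sp import *
import sys
W=cam('wrist'); save(W,sys.argv[1])
o=get_obs(); q=o['eef_rot']; Q=R.from_quat([q[1],q[2],q[3],q[0]]); p=o['tcp_pos']; ax=-Q.as_matrix()[:,2]
print('tip px',px(W,[.5086,.0446,.09]))
kind,r=sys.argv[2],float(sys.argv[3]); T=cam('top');S=cam('scene')
g=p-.018*Q.as_matrix()[:,2]
for vs in ([W],[W,T],[W,S],[W,T,S]):
  ms=[(c,mask(c,px(c,g),kind)) for c in vs]
  x,res=fit(ms,ax,r,.022,g); print([int(m.sum()) for _,m in ms],'ring in tool',(1000*Q.inv().apply(x-p)).round(1),x.round(4),res.tolist())
plan([.509,.044,.11],toolR([0,0,-1],[1,0,0]),1)
E
python3 m.py w8.png blue .029
```

```text
time_s: 9.62
tcp_pos: [0.5088, 0.0217, 0.1127]
eef_rot: [-0.009, 1.0, 0.017, -0.001]
force: [-0.0, 0.3, 0.3]
opening: 0.668
gripper_force: 54.5
tip px [220.  226.2]
[11024] ring in tool [ -2.9  -0.6 -14. ] [0.5059 0.022  0.127 ] [[0.1, -0.0, 0.2, -0.4, -0.3, 0.3]]
[11024, 190] ring in tool [-9.9 -0.5 -3.2] [0.4989 0.0219 0.1162] [[0.3, 0.4, 2.7, -2.8, 2.2, -1.8], [-1.1, -2.0, -1.3, 1.1, -4.4, 3.2]]
[11024, 303] ring in tool [ -2.2  -0.2 -15.7] [0.5067 0.0216 0.1287] [[1.6, 1.0, 0.2, 0.4, -0.4, 1.0], [-6.2, 4.4, -4.3, 1.1, 0.7, 1.4]]
[11024, 190, 303] ring in tool [ -5.2  -0.  -11.3] [0.5037 0.0214 0.1244] [[2.3, 1.9, 1.4, -0.5, 0.9, 0.2], [-2.1, -7.6, -1.6, 0.9, -5.9, 1.8], [-3.4, 8.4, -3.5, 1.8, 1.7, 2.3]]
rows 1 x [0.017, -0.551, 0.093] [-0.169, -0.004, 0.321] | total mm [  0.7 -22.    3.7] deg [-1.  -0.   1.9]
```

```bash
python3 - <<'E'
from h import *
o=get_obs(); print(o['joints'].round(3),o['joint_efforts'].round(1),o['force'],o['wrist_torque'],o['tcp_pos'])
E
python3 -m crank '[[0.4,0,-0.25,0,0,0,0],[0.4,0,-0.25,0,0,0,0],[0.4,0,0,0,0,0,0]]'
python3 - <<'E'
from h import *
o=get_obs(); print(o['joints'].round(3),o['tcp_pos'])
E
```

```text
[ 0.033  0.121 -0.296  1.153  0.018  3.141] [ -0.  -42.2  34.5  -0.    0.1   0. ] [-0.72495721 -0.85219489 -0.6279892 ] [0.00712004 0.00945375 0.00262735] [0.50907475 0.0219001  0.11333187]
time_s: 10.02
tcp_pos: [0.509, 0.0327, 0.1134]
eef_rot: [-0.013, 1.0, 0.025, -0.0]
force: [-0.3, -0.0, -1.0]
opening: 0.671
gripper_force: 54.5
[ 0.049  0.122 -0.294  1.154  0.026  3.141] [0.50904369 0.0326763  0.11338126]
```

The last joint was at its limit, so I'll use a turned grasp yaw.

```bash
python3 - <<'E'
from h import *
b=np.radians(12); Rt=toolR([0,0,-1],[np.cos(b),np.sin(b),0])
plan(np.array([.5086,.0446,.11])-Rt.apply([-.0015,-.0006,0]),Rt,3)
E
```

```text
rows 3 x [0.019, -0.095, 0.03] [-0.083, -0.008, -0.509] | total mm [  1.7 -11.5   3.7] deg [-1.5 -0.1 -9.2]
```

```bash
python3 -m crank '[[0.4,0.02,-0.095,0.03,-0.083,-0.01,-0.51],[0.4,0.02,-0.095,0.03,-0.083,-0.01,-0.51],[0.4,0.02,-0.095,0.03,-0.083,-0.01,-0.51],[0.4,0,0,0,0,0,0],[0.4,0,0,0,0,0,0]]'
cat > m2.py <<'E'
from sp import *
import sys
b=np.radians(12); Rt=toolR([0,0,-1],[np.cos(b),np.sin(b),0])
W=cam('wrist'); save(W,sys.argv[1]); k,r=sys.argv[2],float(sys.argv[3])
o=get_obs(); q=o['eef_rot']; Q=R.from_quat([q[1],q[2],q[3],q[0]]); p=o['tcp_pos']; ax=-Q.as_matrix()[:,2]
g=p-.018*Q.as_matrix()[:,2]; m=mask(W,px(W,g),k)
x,res=fit([(W,m)],ax,r,.022,g); print('ring in tool',(1000*Q.inv().apply(x-p)).round(1),x.round(4),res.tolist())
print('tip px',px(W,[.5086,.0446,.09]),'joints',o['joints'].round(3))
plan(np.array([.5086,.0446,float(sys.argv[4])])-Rt.apply([float(sys.argv[5]),-.0006,0]),Rt,1)
E
python3 m2.py w9.png blue .029 .11 -.0015
```

```text
time_s: 10.43
tcp_pos: [0.5102, 0.0439, 0.1095]
eef_rot: [0.0, 0.995, 0.104, -0.001]
force: [0.3, -0.5, -0.7]
opening: 0.67
gripper_force: 54.5
ring in tool [ -2.3  -1.1 -14.8] [0.5078 0.0443 0.1244] [[0.1, -0.1, 0.0, -0.3, 0.0, 0.4]]
tip px [254.1 231.8] joints [ 0.086  0.13  -0.294  1.148 -0.     3.019]
rows 1 x [0.001, -0.017, -0.011] [0.002, 0.016, -0.015] | total mm [ 0.1 -0.7 -0.4] deg [ 0.   0.1 -0.1]
```

View pics/w9.png

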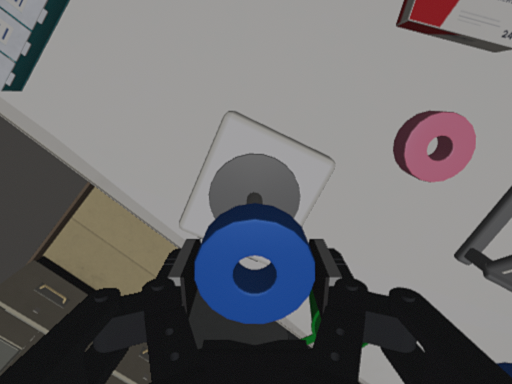

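Ring and spindle foot are in the same column (255; foot near (254,198)). I'll check the fore-aft direction numerically from the platter's edges.

```bash
python3 - <<'E'
from sp import *
W=cam('wrist'); P=[.5086,.0446,.03]
print('foot',px(W,P)); a=np.linspace(0,2*np.pi,360)[:,None]
q=proj(W,np.c_[P[0]+.038*np.cos(a),P[1]+.038*np.sin(a),.03+0*a]); print('pred platter',q.min(0),q.max(0))
g=cv2.cvtColor(W['frame'],cv2.COLOR_RGB2GRAY)
print('col255 rows140-205',g[140:206,255].tolist()); print('row195 cols',g[185,195:320].tolist())
E
```

```text
foot [253.9 199.4]
pred platter [207.60045272 153.6338351 ] [300.15921333 240.91212491]
col255 rows140-205 [161, 161, 160, 160, 161, 161, 161, 160, 160, 160, 161, 162, 164, 140, 82, 99, 103, 103, 102, 101, 101, 101, 101, 101, 100, 100, 100, 99, 99, 99, 99, 98, 99, 98, 97, 98, 97, 96, 95, 97, 96, 96, 95, 95, 95, 95, 95, 94, 94, 94, 94, 91, 75, 47, 48, 48, 49, 49, 50, 51, 51, 52, 47, 33, 29, 28]
row195 cols [128, 145, 149, 151, 153, 158, 160, 161, 161, 160, 160, 161, 161, 163, 153, 94, 88, 91, 92, 92, 91, 92, 92, 92, 93, 92, 91, 92, 92, 91, 93, 92, 93, 92, 92, 93, 92, 93, 93, 94, 93, 93, 93, 94, 94, 94, 93, 94, 94, 94, 94, 94, 94, 95, 94, 95, 95, 95, 95, 94, 95, 95, 95, 95, 95, 94, 95, 94, 95, 95, 93, 94, 94, 94, 94, 94, 94, 93, 93, 94, 93, 93, 93, 92, 93, 94, 94, 93, 93, 93, 93, 93, 93, 92, 93, 94, 94, 92, 92, 92, 91, 90, 95, 126, 163, 161, 161, 160, 161, 160, 160, 161, 160, 160, 161, 160, 160, 160, 160, 161, 161, 160, 161, 161, 160]
```

```bash
python3 -m crank '[[0.4,0,-0.017,0.25,0,0,0],[0.4,0,0,0.2,0,0,0],[0.4,0,0,0.2,0,0,0],[0.4,0,0,0.2,0,0,0],[0.4,0,0,0.2,0,0,0],[0.4,0,0,0,0,0,0]]'
python3 m2.py w10.png blue .029 .068 -.0015
```

```text
time_s: 11.03
tcp_pos: [0.5088, 0.044, 0.0652]
eef_rot: [0.0, 0.995, 0.104, -0.002]
force: [-0.7, -0.7, -1.8]
opening: 0.668
gripper_force: 54.5
ring in tool [ -3.3  -0.9 -12.8] [0.5059 0.0443 0.079 ] [[0.1, -0.1, 0.3, -0.5, -0.3, 0.6]]
tip px [254.8 270.3] joints [ 8.700e-02  1.540e-01 -3.650e-01  1.056e+00 -1.000e-03  3.020e+00]
rows 1 x [0.024, -0.002, -0.046] [0.001, 0.038, -0.008] | total mm [ 1.  -0.1 -1.8] deg [ 0.   0.2 -0. ]
```

```bash
python3 -m crank '[[0.4,0.02,0,0.2,0,0,0],[0.4,0,0,0.2,0,0,0],[0.4,0,0,0.2,0,0,0],[0.4,0,0,0.15,0,0,0],[0.4,0,0,0,0,0,0]]'
python3 -m crank '[[0.4,0,0,0.1,0,0,0],[0.4,0,0,0.1,0,0,0],[0.4,0,0,0,0,0,0]]'
python3 -c "
from h import *
W=cam('wrist'); save(W,'w11.png'); o=get_obs(); print(o['tcp_pos'],o['force'],o['wrist_torque']); print(mstats(mask(W,(255,260),'blue')))"
```

```text
time_s: 11.5
tcp_pos: [0.5098, 0.0443, 0.0358]
eef_rot: [0.0, 0.995, 0.104, -0.002]
force: [-0.1, -0.4, -0.9]
opening: 0.67
gripper_force: 54.5
time_s: 11.75
tcp_pos: [0.5106, 0.0443, 0.0288]
eef_rot: [0.0, 0.995, 0.104, -0.001]
force: [-0.0, -0.7, -0.5]
opening: 0.666
gripper_force: 54.5
[0.51066713 0.0442926  0.02918873] [ 0.36315218  0.33001031 -0.97963316] [ 0.003571   -0.01097806  0.0203838 ]
[254.34788342 264.26808019 193.5        315.5        203.5
 322.5       ]
```

```bash
python3 -m crank '[[0.4,-0.02,0,0.07,0,0,0],[0.4,0,0,0.07,0,0,0],[0.4,0,0,0,0,0,0]]'
python3 -m crank '[[0.4,0,0,0.05,0,0,0],[0.4,0,0,0,0,0,0]]'
```

```text
time_s: 12.05
tcp_pos: [0.5098, 0.0441, 0.0234]
eef_rot: [0.0, 0.995, 0.104, -0.001]
force: [0.0, -0.0, 0.1]
opening: 0.668
gripper_force: 54.5
time_s: 12.22
tcp_pos: [0.5102, 0.0441, 0.0226]
eef_rot: [0.0, 0.995, 0.104, -0.0]
force: [-2.5, -0.0, 5.6]
opening: 0.667
gripper_force: 54.9
```

```bash
python3 -m crank '[[0.4,0,0,0.03,0,0,0],[0,0,0,0,0,0,0],[-0.5,0,0,0,0,0,0],[-0.5,0,0,0,0,0,0],[-0.7,0,0,0,0,0,0],[-0.7,0,0,-0.2,0,0,0],[-0.7,0,0,-0.4,0,0,0],[-1,0,0,-0.6,0,0,0],[-1,0,0,-0.9,0,0,0],[-1,0,0,-0.9,0,0,0]]'
python3 - <<'E'
from sp import *
X,Y,ax=rackaxes(-.272)
W=cam('wrist'); save(W,'w12.png'); b=px(W,[.5086,.0446,.041]); m=mask(W,b,'blue'); print(b,mstats(m),stats(proj(W,ringpts([.5086,.0446,.041],[0,0,1],.029,.022))))
T=cam('top'); m=mask(T,(336,208),'orange');print(mstats(m),m.sum())
S=cam('scene'); m2=mask(S,(314,158),'orange');print(mstats(m2),m2.sum())
C=np.array([.4757,-.3539,.0808])
print(fit([(S,m2),(T,m)],ax,.021,.022,C))
# target hover for orange: tool bearing along X
Rt=toolR(-ax,X); plan(C+.10*ax,Rt,16); plan(C+.10*ax,Rt,1)
E
```

```text
time_s: 13.05
tcp_pos: [0.5093, 0.0442, 0.1416]
eef_rot: [0.0, 0.995, 0.104, -0.002]
force: [0.7, 1.0, -0.7]
opening: 1.001
gripper_force: 0.0
[254.7 190.3] [254.55480657 189.53697733 221.5        287.5        155.5
 222.5       ] [254.72462221 190.88651349 220.75720215 288.6993103  155.67433167
 225.3306427 ]
[335.46207776 207.47737412 326.5        344.5        197.5
 217.5       ] 233
[312.88235294 157.87529412 303.5        321.5        149.5
 166.5       ] 196
(array([ 0.47587727, -0.35395956,  0.08064474]), array([[ 0.8,  0.3,  0.2,  0.6, -0.4,  0.4],
       [-0.2, -0.8, -0.2,  0.1, -0.3, -0.1]]))
rows 16 x [-0.127, 0.607, -0.052] [-0.088, 0.355, 0.278] | total mm [-169.3  355.5  -18.9] deg [-8.4 34.1 26.7]
rows 1 x [-4.232, 8.889, -0.472] [-1.403, 5.677, 4.446] | total mm [-169.3  355.5  -18.9] deg [-8.4 34.1 26.7]
```

```bash
python3 - <<'E'
from h import *
X,Y,ax=rackaxes(-.272); C=np.array([.4745,-.3528,.0808])
b=np.radians(12); s=(np.array([.5093,.0442,.1816]),toolR([0,0,-1],[np.cos(b),np.sin(b),0]))
plan(C+.11*ax,toolR(-ax,X),12,s)
E
```

```text
rows 12 x [-0.199, 0.8, -0.013] [-0.117, 0.477, 0.371] | total mm [-172.5  351.9   10.7] deg [-8.4 34.3 26.7]
```

```bash
python3 -m crank '[[-1,0,0,-0.5,0,0,0],[-1,0,0,-0.5,0,0,0],[-1,-0.2,0.8,-0.013,-0.117,0.477,0.371],[-1,-0.2,0.8,-0.013,-0.117,0.477,0.371],[-1,-0.2,0.8,-0.013,-0.117,0.477,0.371],[-1,-0.2,0.8,-0.013,-0.117,0.477,0.371],[-1,-0.2,0.8,-0.013,-0.117,0.477,0.371],[-1,-0.2,0.8,-0.013,-0.117,0.477,0.371]]'
python3 -m crank '[[-1,-0.2,0.8,-0.013,-0.117,0.477,0.371],[-1,-0.2,0.8,-0.013,-0.117,0.477,0.371],[-1,-0.2,0.8,-0.013,-0.117,0.477,0.371],[-1,-0.2,0.8,-0.013,-0.117,0.477,0.371],[-1,-0.2,0.8,-0.013,-0.117,0.477,0.371],[-1,-0.2,0.8,-0.013,-0.117,0.477,0.371],[-1,0,0,0,0,0,0],[-1,0,0,0,0,0,0]]'
cat > m3.py <<'E'
from h import *
X,Y,ax=rackaxes(-.272); C=np.array([.4745,-.3528,.0808]); Rt=toolR(-ax,X)
W=cam('wrist'); save(W,'w13.png'); m=mask(W,px(W,C),'orange'); a=mstats(m); b=stats(proj(W,ringpts(C,ax,.021,.022))); print(m.sum(),a,b,a-b)
# keep axial coordinate, solve lateral
f=lambda v: stats(proj(W,ringpts(C+v[0]*X*.819+v[0]*np.array([0,0,.574])+v[1]*Y,ax,.021,.022)))[:2]-a[:2]
v=least_squares(f,[0,0],diff_step=1e-3,x_scale=.01).x; C2=C+v[0]*(X*.819+np.array([0,0,.574]))+v[1]*Y; print('corr',v,C2)
plan(C2+.02*ax,Rt,1); plan(C2-.0215*ax,Rt,1); print(get_obs()['joints'].round(2))
E
python3 m3.py
```

```text
time_s: 13.87
tcp_pos: [0.483, -0.1527, 0.1811]
eef_rot: [0.021, 0.988, -0.014, 0.152]
force: [0.6, -0.9, 0.3]
opening: 0.998
gripper_force: 0.0
time_s: 14.53
tcp_pos: [0.4118, -0.3365, 0.1681]
eef_rot: [0.041, 0.945, -0.132, 0.296]
force: [0.4, 0.5, -0.4]
opening: 0.996
gripper_force: 0.0
1532 [252.40598655 183.86018755 228.5        275.5        158.5
 208.5       ] [253.20761257 183.51461666 229.27264404 277.08682251 157.77896118
 208.68392944] [-0.80162603  0.34557089 -0.77264404 -1.58682251  0.72103882 -0.18392944]
corr [-0.00032629  0.00072462] [ 0.47443727 -0.35203022  0.08061271]
rows 1 x [0.04, -0.026, 2.22] [0.01, 0.031, -0.021] | total mm [ 1.6 -1.  88.8] deg [ 0.1  0.2 -0.1]
rows 1 x [0.043, -0.027, 3.257] [0.01, 0.031, -0.021] | total mm [  1.7  -1.1 130.3] deg [ 0.1  0.2 -0.1]
[-0.86 -0.26 -0.69  0.62  0.32  2.64]
```

```bash
python3 -m crank '[[-1,0.04,-0.026,0.6,0,0,0],[-1,0,0,0.7,0,0,0],[-1,0,0,0.6,0,0,0],[-1,0,0,0.5,0,0,0],[-1,0,0,0.3,0,0,0],[-1,0,0,0.25,0,0,0],[-1,0,0,0,0,0,0]]' 40
python3 m3.py
python3 -m crank '[[-1,0,0,0.15,0,0,0],[-1,0,0,0,0,0,0]]'
```

```text
time_s: 15.17
tcp_pos: [0.4818, -0.3516, 0.0723]
eef_rot: [0.04, 0.946, -0.128, 0.296]
force: [0.3, 0.4, 0.7]
opening: 1.0
gripper_force: 0.0
4942 [259.90999063 256.17826189 218.5        301.5        211.5
 299.5       ] [261.12456704 255.9375056  218.71913147 304.10656738 209.17771912
 300.79391479] [-1.21457641  0.24075629 -0.21913147 -2.60656738  2.32228088 -1.29391479]
corr [-0.00014707  0.00062424] [ 0.47455169 -0.35216635  0.08071558]
rows 1 x [-0.034, 0.051, -0.744] [-0.012, 0.029, 0.016] | total mm [ -1.4   2.  -29.7] deg [-0.1  0.2  0.1]
rows 1 x [-0.031, 0.052, 0.294] [-0.012, 0.029, 0.016] | total mm [-1.2  2.1 11.8] deg [-0.1  0.2  0.1]
[-0.77 -0.06 -0.76  0.33  0.28  2.72]
time_s: 15.38
tcp_pos: [0.4846, -0.3543, 0.07]
eef_rot: [0.041, 0.945, -0.129, 0.298]
force: [-0.7, 0.2, -0.8]
opening: 1.004
gripper_force: 0.0
```

```bash
python3 -m crank '[[-1,-0.02,0.02,0.08,0,0,0],[0.2,0,0,0,0,0,0],[0.6,0,0,0,0,0,0],[0.7,0,0,0,0,0,0],[0.7,0,0,0,0,0,0],[0.7,0,0,0,0,0,0],[0.7,0,0,0,0,0,0]]' 50
```

```text
time_s: 15.97
tcp_pos: [0.4845, -0.3566, 0.068]
eef_rot: [0.043, 0.945, -0.13, 0.298]
force: [-11.0, 2.9, 10.5]
opening: 0.481
gripper_force: 54.1
```

```bash
python3 -m crank '[[0.7,0,0,-0.1,0,0,0],[0.7,0,0,-0.2,0,0,0],[0.7,0,0,-0.3,0,0,0],[0.7,0,0,-0.5,0,0,0],[0.7,0,0,-0.6,0,0,0],[0.7,0,0,-0.7,0,0,0],[0.7,0,0,-0.7,0,0,0],[0.7,0,0,0,0,0,0]]'
python3 - <<'E'
from sp import *
W=cam('wrist'); save(W,'w14.png')
o=get_obs(); q=o['eef_rot']; Q=R.from_quat([q[1],q[2],q[3],q[0]]); p=o['tcp_pos']; ax=-Q.as_matrix()[:,2]
g=p-.018*Q.as_matrix()[:,2]; m=mask(W,px(W,g),'orange'); x,res=fit([(W,m)],ax,.021,.022,g); print(m.sum(),'ring in tool',(1000*Q.inv().apply(x-p)).round(1),res.tolist())
b=np.radians(12); Rt=toolR([0,0,-1],[np.cos(b),np.sin(b),0])
plan([.44,.035,.17],Rt,12); 
E
```

```text
time_s: 16.63
tcp_pos: [0.416, -0.3371, 0.1738]
eef_rot: [0.043, 0.944, -0.129, 0.3]
force: [0.3, -1.1, 0.1]
opening: 0.48
gripper_force: 51.4
5858 ring in tool [ -3.   -0.4 -14.2] [[-0.1, 0.0, 0.4, -0.2, -0.4, 0.2]]
rows 12 x [0.014, -0.784, -0.014] [0.121, -0.479, -0.371] | total mm [ -63.9 -364.7  -44.6] deg [  8.7 -34.5 -26.7]
```

```bash
python3 -m crank '[[0.7,0.014,-0.784,-0.014,0.121,-0.479,-0.371],[0.7,0.014,-0.784,-0.014,0.121,-0.479,-0.371],[0.7,0.014,-0.784,-0.014,0.121,-0.479,-0.371],[0.7,0.014,-0.784,-0.014,0.121,-0.479,-0.371],[0.7,0.014,-0.784,-0.014,0.121,-0.479,-0.371],[0.7,0.014,-0.784,-0.014,0.121,-0.479,-0.371],[0.7,0.014,-0.784,-0.014,0.121,-0.479,-0.371],[0.7,0.014,-0.784,-0.014,0.121,-0.479,-0.371],[0.7,0.014,-0.784,-0.014,0.121,-0.479,-0.371],[0.7,0.014,-0.784,-0.014,0.121,-0.479,-0.371],[0.7,0.014,-0.784,-0.014,0.121,-0.479,-0.371],[0.7,0.014,-0.784,-0.014,0.121,-0.479,-0.371]]'
python3 -m crank '[[0.7,0,0,0,0,0,0],[0.7,0,0,0,0,0,0]]'
python3 m2.py w15.png orange .021 .115 -.0015
```

```text
time_s: 17.68
tcp_pos: [0.4392, 0.0377, 0.167]
eef_rot: [-0.002, 0.994, 0.106, -0.004]
force: [0.9, 1.0, 0.3]
opening: 0.483
gripper_force: 51.4
time_s: 17.85
tcp_pos: [0.4397, 0.0374, 0.1665]
eef_rot: [-0.002, 0.994, 0.107, -0.003]
force: [-0.3, -0.1, -0.3]
opening: 0.476
gripper_force: 51.4
ring in tool [ -2.6  -1.8 -12. ] [0.4367 0.0377 0.1788] [[-0.0, -0.0, 0.3, -0.2, -0.2, 0.2]]
tip px [266.5 110.6] joints [ 0.08  -0.021 -0.327  1.269  0.004  3.01 ]
rows 1 x [1.774, 0.186, 1.284] [-0.044, 0.045, 0.023] | total mm [70.9  7.4 51.3] deg [-0.3  0.3  0.1]
```

```bash
python3 -m crank '[[0.7,0.59,0.06,0.43,0,0,0],[0.7,0.59,0.06,0.43,0,0,0],[0.7,0.59,0.06,0.43,-0.04,0.04,0.02],[0.7,0,0,0,0,0,0],[0.7,0,0,0,0,0,0]]'
python3 m2.py w16.png orange .021 .07 -.0015
```

```text
time_s: 18.32
tcp_pos: [0.5095, 0.0427, 0.1145]
eef_rot: [-0.0, 0.995, 0.103, -0.001]
force: [-0.6, -0.2, -0.7]
opening: 0.473
gripper_force: 51.4
ring in tool [ -2.8  -0.8 -11.2] [0.5064 0.043  0.1267] [[-0.0, -0.0, 0.2, -0.2, -0.2, 0.2]]
tip px [252.5 227. ] joints [ 8.300e-02  1.240e-01 -2.870e-01  1.160e+00  1.000e-03  3.019e+00]
rows 1 x [0.029, -0.033, 1.137] [-0.006, 0.006, -0.029] | total mm [ 1.2 -1.3 45.5] deg [-0.   0.  -0.2]
```

```bash
python3 -m crank '[[0.7,0.03,-0.03,0.25,0,0,0],[0.7,0,0,0.25,0,0,0],[0.7,0,0,0.2,0,0,0],[0.7,0,0,0.2,0,0,0],[0.7,0,0,0.2,0,0,0],[0.7,0,0,0,0,0,0]]'
python3 -m crank '[[0.7,0,0,0.1,0,0,0],[0.7,0,0,0.1,0,0,0],[0.7,0,0,0,0,0,0]]'
```

```text
time_s: 18.87
tcp_pos: [0.5099, 0.0453, 0.0701]
eef_rot: [-0.0, 0.995, 0.104, -0.001]
force: [-0.7, -0.9, 0.3]
opening: 0.474
gripper_force: 51.4
time_s: 19.12
tcp_pos: [0.511, 0.0454, 0.0634]
eef_rot: [-0.0, 0.995, 0.104, 0.0]
force: [-0.0, 0.7, -0.8]
opening: 0.479
gripper_force: 51.4
```

```bash
python3 -m crank '[[0.7,-0.02,0.02,0.1,0,0,0],[0.7,0,0,0.1,0,0,0],[0.7,0,0,0.1,0,0,0],[0.7,0,0,0,0,0,0]]'
python3 -m crank '[[0.7,0,0,0.05,0,0,0],[0.7,0,0,0.05,0,0,0],[0.7,0,0,0,0,0,0]]'
```

```text
time_s: 19.45
tcp_pos: [0.5101, 0.0444, 0.0511]
eef_rot: [-0.0, 0.995, 0.104, -0.0]
force: [-0.8, -0.4, 0.1]
opening: 0.478
gripper_force: 51.4
time_s: 19.7
tcp_pos: [0.5105, 0.0444, 0.0477]
eef_rot: [-0.0, 0.995, 0.104, 0.0]
force: [-0.1, 0.2, -0.8]
opening: 0.479
gripper_force: 51.4
```

```bash
python3 -m crank '[[0.7,0,0,0.05,0,0,0],[0.7,0,0,0,0,0,0]]'
python3 -m crank '[[0.7,0,0,0.05,0,0,0],[0.7,0,0,0,0,0,0]]'
```

```text
time_s: 19.87
tcp_pos: [0.5108, 0.0444, 0.0464]
eef_rot: [-0.0, 0.995, 0.104, 0.001]
force: [-0.9, 0.0, 2.9]
opening: 0.476
gripper_force: 53.3
time_s: 20.03
tcp_pos: [0.5109, 0.0445, 0.0463]
eef_rot: [-0.0, 0.995, 0.104, 0.001]
force: [-7.1, -1.8, 18.9]
opening: 0.479
gripper_force: 61.6
```

Contact came at about the expected height. I'll release and rise.

```bash
python3 -m crank '[[0.7,0,0,-0.02,0,0,0],[0.4,0,0,0,0,0,0],[0,0,0,0,0,0,0],[-0.3,0,0,0,0,0,0],[-0.5,0,0,0,0,0,0],[-0.5,0,0,-0.2,0,0,0],[-0.7,0,0,-0.5,0,0,0],[-1,0,0,-0.8,0,0,0],[-1,0,0,-0.9,0,0,0],[-1,-0.5,0,-0.3,0,0,0],[-1,-0.5,0,0,0,0,0],[-1,0,0,0,0,0,0]]'
python3 - <<'E'
from sp import *
W=cam('wrist'); 
for k,z,r in (('blue',.041,.029),('orange',.063,.021)):
    P=[.5086,.0446,z]; m=mask(W,px(W,P),k); print(k,mstats(m).round(1),stats(proj(W,ringpts(P,[0,0,1],r,.022))).round(1))
x0,y0=[int(v) for v in px(W,[.5086,.0446,.05])]
S=cam('scene'); a,b=[int(v) for v in px(S,[.5086,.0446,.05])]
im=np.hstack([cv2.resize(W['frame'][max(0,y0-75):max(0,y0-75)+150,x0-75:x0+75],(390,390)),cv2.resize(S['frame'][b-40:b+40,a-40:a+40],(390,390),interpolation=cv2.INTER_CUBIC)])
cv2.imwrite('pics/fin.png',im[:,:,::-1])
E
```

```text
time_s: 21.03
tcp_pos: [0.4694, 0.0357, 0.1545]
eef_rot: [-0.0, 0.995, 0.104, 0.001]
force: [-0.1, 0.7, 0.7]
opening: 1.001
gripper_force: 0.0
blue [254.5 141.9 221.5 287.5 108.5 175.5] [254.8 143.3 220.8 288.8 108.5 177.6]
orange [254.3 145.4 228.5 280.5 118.5 171.5] [254.8 147.6 227.9 281.6 119.5 175.2]
```

View pics/fin.png

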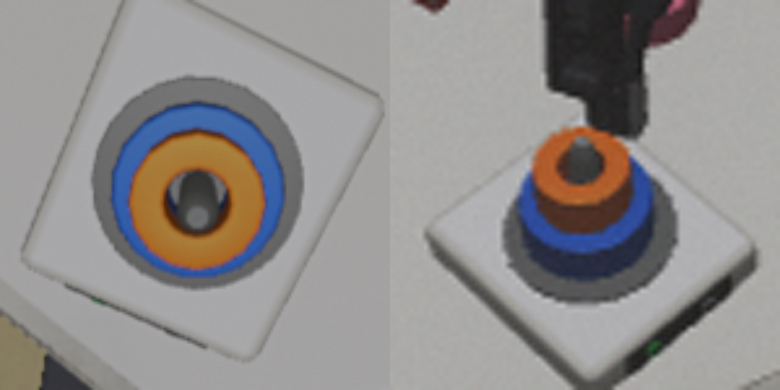

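Both views show the blue ring flat on the platter and the orange ring flat on top of it. The spindle passes through both and the gripper is clear.

```bash
python3 -c "
from plant import ticket
print(ticket.finish_job())"
```

```text
the job is handed in; nothing more can be done
None
```

The job is handed in at about 21 s: the blue ring lies flat on the platter with the orange ring flat on top, both released, and the cups, bottle and carton were left alone.

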